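# Seat the lid of a glued gift box and pump the bench clamp onto it

### The job

The lid of the wooden gift box lying in the bench clamp has just been glued but still stands proud: first press it straight down until it is fully home. Then squeeze and release the clamp's orange trigger repeatedly, so that its ratchet drives the padded jaw forward, until the pad holds the box firmly against the fixed stop with the yellow sprung plunger pushed in about half way, never bottomed out. Move the jaw with the trigger only, leave the mug, pumpkin and candle alone, and finish while still holding the trigger squeezed so that the pressure stays on.

Things in the scene. Friction and masses are not known exactly. Their poses are not given: they have to be found in the camera images.
- clamp: The bench clamp, fixed to the table, about 370 mm long. Origin: on the table under its middle. x runs along it from the handle end (-x) to the stop end (+x), z up. Wooden bed 12 mm thick, 100 mm wide (x -190 to 175 mm); blue housing, top at z = 85 mm, 46 mm wide, x -165 to -60 mm.
- handle (a point): Centre of the fixed black handle post, 155 mm above the table, at clamp x = -150 mm. The post is 12 mm thick along clamp x, 26 mm wide, its top 189 mm above the table. The trigger is pulled towards it.
- lever (a joint): Trigger angle, rad. 0 = released (a spring returns it), 0.29 = fully squeezed towards the handle. Pivot at clamp x = -121, z = 85 mm. Squeezing drives the toothed bar towards the stop, 60 mm per rad, at most 17 mm a squeeze. Teeth are 7.5 mm apart: the first 0 to 7.5 mm of a squeeze may be lost before the pawl catches. Release it fully to take new teeth.
- trigger: Orange trigger post on the stop side of the black handle: 10 mm thick along clamp x, 26 mm wide, top about 182 mm above the table. Origin at its pivot. At grip height the two posts measure 50 mm over all released, 30 mm squeezed. Only the trigger moves, so fingers centred on clamp x = -141 mm meet both when fully squeezed. Their outer sides are free above the housing.
- trigger_grip (a point): Point inside the trigger post, 70 mm from the pivot, where to push it (155 mm above the table): clamp x about -111 mm released, -131 mm fully squeezed. The push needed here is 1.5 N (released) to 3 N (squeezed) for its spring, plus 0.86 x (3.5 N bar friction + the plunger's force): about 12.5 N with the plunger half in.
- rod (a joint): Travel of the toothed bar with the jaw, m, growing towards the stop (0 to 0.08). It stays where it is when the trigger is released: friction of 3.5 N holds it, so that an unheld clamp keeps only about 4 mm of plunger compression; more than that is lost when the trigger is let go.
- bar: The steel toothed bar (12 mm wide, axis 45 mm above the table) with the blue jaw head, 18 x 50 x 50 mm, whose front is 24 mm behind this body's origin. Carries the plunger and pad. To be moved by the trigger only, not by pushing on it.
- plunger (a joint): How far the yellow sprung plunger between jaw head and pad is pushed in, m: 0 = free (22 mm of yellow, 28 mm thick, visible from above), 0.02 = bottomed out (2 mm visible). Spring 0.8 N per mm: 10 mm = 8 N.
- pad: Black rubber pad on the plunger, 8 mm thick, 50 mm wide, 44 mm high, centred 45 mm above the table.
- pad_face (a point): Centre of the pad's front face, which meets the box. At the start it is about 18 to 49 mm from the box.
- stop: Fixed blue upright stop, 24 x 80 x 70 mm, at the clamp's far end; its origin is on the bed at its face (clamp x = 145 mm).
- gift_box: Loose pale wooden gift box, 90 mm (along clamp x) x 70 x 60 mm high, 0.25 kg with its lid, standing on the bed up to 4 mm from the stop. Origin: centre of its underside (12 mm above the table).
- lid (a joint): How far the lid is pressed down, m: 0 = 10 mm proud of the box, 0.010 = fully home on the rim. Pressing it takes about 7 N; it stays where it is left.
- lid_top (a point): Centre of the top face of the orange lid (92 x 72 x 10 mm, flat). About 92 mm above the table when 10 mm proud, 82 mm when home.
- mug: Brown stoneware mug, bystander, radius 40 mm, 90 mm high. Origin: centre of its underside.
- pumpkin: Silver ceramic pumpkin ornament, bystander, 72 mm across, 63 mm high. Origin: centre of its underside.
- candle: Amber glass candle jar, bystander, radius 38 mm, 85 mm high. Origin: centre of its underside.
Mind the look-alikes: they are no part of the job. There is more than one size of the gift_box; the one meant has the size given above.

How it is judged:
On the way, in this order (a step that is already met when the one before it is completed fails the run):
1. the lid is pressed fully home before the pad reaches the box (value of joint lid above 0.0088 m and contact force between pad and gift_box below 0.5 N), for 0.1 s.
2. the pad, driven by the trigger, presses the box against the stop (value of joint plunger above 0.006 m and contact force between pad and gift_box above 3 N and contact force between gift_box and stop above 0.5 N), for 0.2 s.
At the end, for the whole second after the job is handed in: The lid is home (within 1.2 mm), the box stands level and still between pad and stop and is pressed against both, the plunger is pushed in 6 to 16 mm of its 20, and the fingers still push on the trigger with more than 1.5 N (all of step 2 and value of joint plunger below 0.016 m and contact force between the fingers and trigger above 1.5 N and value of joint lid above 0.0088 m and angle between gift_box's own z axis and vertical below 0.05 rad and linear speed of gift_box below 0.02 m/s); the arm keeps its last pose, push and grip.
It fails at once if the plunger is bottomed out (box crushed) (value of joint plunger above 0.0185 m).
It fails at once if the robot pushes the bar, jaw or pad itself (contact force between any of the fingers, the arm and bar above 2 N).
It fails at once if a bystander is shifted by more than 20 mm (distance of any of mug, pumpkin, candle from where it was at the start of the episode above 0.02 m).
It also fails if it takes over 66 s, if anything falls off the work surface, if the arm or the gripper's body presses on something with over 40 N, if the wrist force passes 120 N, or if a joint passes its speed limit or range.

### The arm

A 7-joint arm with a two-finger parallel gripper is mounted at the origin on the work surface. World frame = base frame: x ahead of the robot, y to its left, z up, the work surface at z = 0. Lengths are in m, angles in rad, forces in N, time in s.
With the tool pointing down it reaches from about 0.35 to 0.9 m from the base axis. Payload 8.1 kg.
Tool frame: the origin (TCP) lies on the mounting face of the last link; the fingertips stand 178 mm ahead of it and the grasp point (between the pads) lies 159 mm ahead of it (finger_overhang is the distance from the TCP to the fingertips, in m); z points along the fingers, y is the line along which they close (so a half turn about z gives the same grasp; the last joint's range is limited). The gripper opens to 92 mm and grips with 3 to 60 N. Pads are 19 mm wide; open, the fingers measure 130 mm over their backs; the gripper's body (75 mm by 190 mm) begins 47 mm behind the grasp point.
Start: joints at [-1.354, 0.434, 0.025, 1.573, -0.012, 1.134, -0.075], TCP at [0.197, 0.593, 0.405] pointing down, gripper open.
Joint ranges: [-2.62, 2.62], [-0.44, 2.09], [-1.27, 1.32], [0.08, 2.57], [-1.32, 4.46], [0.12, 2], [-2.74, 2.74]. Speed limits (rad/s): [2.22, 2.22, 3.01, 3.01, 3.14, 3.14, 3.14].

### API

Orientations are given as a rotation vector (axis times angle).
In Python, from station import * gives the robot as it stands.
- The arm moves only by the tool step_arm, never from a script. Its argument "plan" is a list of rows, each a list of 7 numbers: the opening, from 0 (shut) to 1 (fully open), then the shift along the tool's x, y, z normalised to -1 to 1, where 1 is 500 mm, then the turn, a rotation vector about the tool's x, y, z normalised to -1 to 1, where 1 is 120 degrees. A call has 1 to 5 rows; each row shifts and turns the commanded pose from where the row before left it, along the tool's axes as they then stand; what a row does not reach is not made up. A row lasts 1/8 s, in which the tool goes at most 62.5 mm and 10.7 degrees, less where a joint would pass 70% of its speed; a pose out of reach is approached as far as the arm can. A call with a number of a shift or a turn outside -1 to 1 is refused whole. A call with a gripper value outside its range is refused whole. The fingers move at their own pace and stop on an object; "squeeze" is the grip in N (left out, the last holds). Time passes only in rows, so rows that do not move let the fingers close. It gives the time, the measured TCP pose, the force, the opening and the grip force at its end, in the units of the state.
- state(): the state, without advancing time (a new reading comes with each control period).
- get_image(name): name is "scene" or "top" or "wrist"; returns a dict with "image" (420x560x3 uint8, blue, green, red), "z_map" (420x560 float32, m along the optical axis (not along the pixel's ray), 0 where there is no reading), "intrinsics" (3x3 intrinsics, pixels), "D" ([k1, k2, p1, p2, k3] as OpenCV has them; the pictures are not rectified), "world_to_cam" (4x4, takes a point from world to camera coordinates). Camera axes: x right, y up, looking along -z (the intrinsics and any distortion apply to the point x, -y, -z); pixel columns grow to the right and rows downward; lengths in m; the calibration is good to about 2 mm. A picture is of the moment at which its call begins.
- hand_in(): hands the job in; it is judged then, once.
The state is a dict: "time_s": time; "qpos": joint angles; "joint_velocities": joint speeds; "tau": joint torques, N m; "tool_pos": TCP position; "tool_rot": TCP orientation; "contact_force": force on the tool from outside, world axes, zero at the start; "wrist_torque": the same for the moment, N m; "grip_width": finger opening in m; "gripper_force": force on a finger pad.
Only numpy, scipy, OpenCV 4.12 (cv2) and the standard library are available. Lean on these libraries where they do the work, as an engineer would, in place of code of your own. Each camera call takes 0.05 s, during which the arm holds its last target. There are 200 camera calls.

## Working session

There is one attempt and no reset: what is moved stays moved. The work goes in short steps, Python scripts to look and compute and a tool call to move; the robot and the scene stay as the last step left them, time stands still between calls to the robot, and variables do not carry over. Pictures are saved under pics/ and viewed, at most 10 in all, crops included, and the job is handed in when it is done.

Besides the shell and the picture viewer there is one more tool, called after "Emit:" as name([rows], argument=value, ...), one row to a line, values as JSON. step_arm: Moves the arm, as the interface text tells. Scaled input: -1 to 1 covers 500 mm each way for a shift and 120 degrees each way for a turn. Its arguments: {"type":"object","properties":{"plan":{"type":"array","items":{"type":"array","items":{"type":"number"}}},"squeeze":{"type":"number"}},"required":["plan"]}

```bash
mkdir -p pics; cat > h.py <<'E'
from station import *
import numpy as np, cv2
from scipy.spatial.transform import Rotation as R
def cloud(d):
    K=np.array(d["intrinsics"]);D=np.array(d["D"],float);z=d["z_map"];h,w=z.shape
    u,v=np.meshgrid(np.arange(w),np.arange(h))
    p=cv2.undistortPoints(np.stack([u,v],-1).reshape(-1,1,2).astype(np.float64),K,D).reshape(h,w,2)
    P=np.stack([p[...,0]*z,-p[...,1]*z,-z,np.ones_like(z)],-1)
    W=P@np.linalg.inv(np.array(d["world_to_cam"])).T
    W[z==0]=np.nan
    return W[...,:3]
E
python3 - <<'E'
from h import *
ims=[]
for n in("scene","top"):
    d=get_image(n);np.savez(f"{n}.npz",**{k:np.array(v) for k,v in d.items()})
    ims.append(d["image"]);print(n,np.array(d["world_to_cam"]).round(3).tolist())
    cv2.imwrite(f"pics/{n}0.png",d["image"])
s=state();print({k:np.round(v,4).tolist() for k,v in s.items()})
E
```

```text
scene [[0.557, 0.83, 0.015, -0.376], [-0.467, 0.298, 0.832, 0.173], [0.687, -0.471, 0.554, -1.364], [0.0, 0.0, 0.0, 1.0]]
top [[0.036, -0.999, 0.002, 0.02], [0.975, 0.035, 0.218, -0.651], [-0.218, -0.006, 0.976, -0.775], [0.0, 0.0, 0.0, 1.0]]
{'time_s': 0.1, 'qpos': [-1.3536, 0.4352, 0.025, 1.574, -0.0116, 1.134, -0.0751], 'joint_velocities': [0.002, -0.001, 0.001, -0.001, 0.0016, 0.0003, 0.0007], 'tau': [0.003, -66.9123, 0.988, -31.514, -0.0606, 0.0374, 0.0], 'tool_pos': [0.1964, 0.5931, 0.404], 'tool_rot': [-0.5003, -3.1014, 0.0022], 'contact_force': [-0.0854, 0.5762, 0.0697], 'wrist_torque': [0.0331, -0.0509, 0.0151], 'gripper_force': 0.0, 'grip_width': 0.0917}
```

View pics/scene0.png

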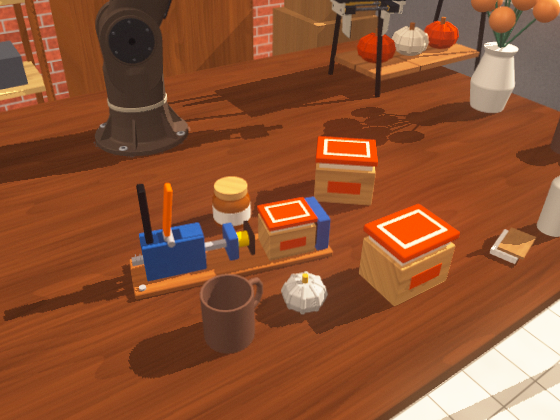

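View pics/top0.png

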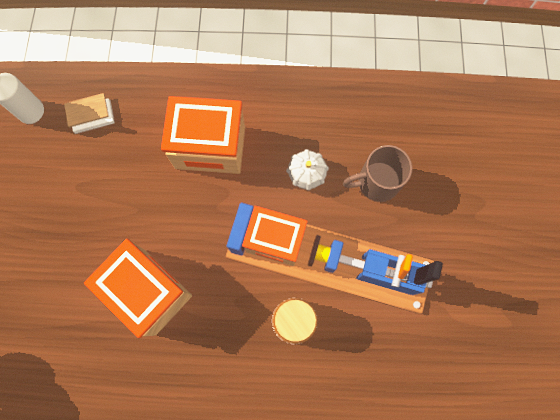

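Three boxes could be meant, going by top-view pixels: the one in the clamp at (275,233), a larger one at (202,125), and a larger one at (137,288). The clamp box is the small one beside the blue stop at (240,228). The handle is at (428,272) and the trigger at (405,267). Next I measure the positions.

```bash
python3 - <<'E'
from h import *
cs={}
for n in("top","scene"):
    d=dict(np.load(n+".npz"));W=cloud(d);im=d["image"];hsv=cv2.cvtColor(im,cv2.COLOR_BGR2HSV)
    cs[n]=(W,hsv,im)
def sel(n,box,zlo,zhi,hl=None,smin=0,vmax=256,smax=256,vmin=0):
    W,h,_=cs[n];m=np.zeros(W.shape[:2],bool);u0,v0,u1,v1=box;m[v0:v1,u0:u1]=1
    m&=(W[...,2]>zlo)&(W[...,2]<zhi)&(h[...,1]>=smin)&(h[...,1]<=smax)&(h[...,2]<=vmax)&(h[...,2]>=vmin)
    if hl:m&=(h[...,0]>=hl[0])&(h[...,0]<=hl[1])
    return W[m]
def rect(P,t):
    r=cv2.minAreaRect((P[:,:2]*1000).astype(np.float32));print(t,len(P),"z",np.percentile(P[:,2]*1000,[5,50,95]).round(1),"c",np.round(r[0],1),"wh",np.round(r[1],1),"a",round(r[2],2))
for n,b in(("top",(235,195,315,270)),("scene",(250,190,335,260))):
    P=sel(n,b,.083,.1);rect(P,n+" lid")
for n,b in(("top",(380,240,460,300)),("scene",(130,175,185,260))):
    P=sel(n,b,.125,.2);rect(P,n+" posts")
    O=sel(n,b,.10,.2,(3,20),150);rect(O,n+" trigger")
    B=sel(n,b,.10,.2,None,0,70);rect(B,n+" handle")
    for z in (.12,.14,.155,.17,.18):
        for t,Q in(("O",O),("B",B)):
            q=Q[abs(Q[:,2]-z)<.006]
            if len(q):print(n,t,z,len(q),(q[:,:2].mean(0)*1000).round(1))
W,h,_=cs["top"]
P=sel("top",(215,190,460,330),.007,.017);rect(P,"bed")
P=sel("top",(220,190,260,265),.06,.1,(100,125),120);rect(P,"stop")
P=sel("top",(350,240,400,300),.078,.092,(100,125),120);rect(P,"housing")
P=sel("top",(295,225,330,275),.05,.08,None,0,80);rect(P,"pad")
P=sel("top",(322,235,348,280),.05,.08,(100,125),120);rect(P,"jaw")
for t,b in(("mug",(340,140,420,210)),("candle",(265,290,325,350)),("pump",(280,145,335,195))):
    P=sel("top",b,.03,.12);rect(P,t)
E
```

```text
top lid 2440 z [86.6 89.5 91.9] c [617.2  64.3] wh [116.9  76.6] a 78.66
scene lid 1383 z [83.9 90.5 92.3] c [618.6  60.9] wh [116.1  76.1] a 76.0
top posts 527 z [130.8 178.8 188.7] c [ 556.8 -164.9] wh [54.2 26.1] a 75.21
top trigger 128 z [113.4 167.4 181.4] c [ 560.  -144.4] wh [29.  16.9] a 8.52
top handle 221 z [104.9 140.8 187.4] c [ 551.1 -184.6] wh [11.7 24.6] a 76.62
top O 0.12 13 [ 551.1 -147.4]
top B 0.12 31 [ 551.2 -180.2]
top O 0.14 16 [ 552.3 -145. ]
top B 0.14 32 [ 550.5 -180.3]
top O 0.155 14 [ 553.7 -142.4]
top B 0.155 30 [ 550.3 -180.3]
top O 0.17 15 [ 555.5 -139.9]
top B 0.17 26 [ 547.5 -180.2]
top O 0.18 56 [ 561.6 -143.5]
top B 0.18 22 [ 549.4 -181.8]
scene posts 626 z [129.  161.9 189.4] c [ 559.4 -168.8] wh [53.4 28.2] a 76.71
scene trigger 430 z [106.6 149.  182.6] c [ 560.3 -169. ] wh [53.6 26.8] a 77.59
scene handle 395 z [105.6 154.7 189.9] c [ 554.6 -189.2] wh [11.9 27.9] a 78.34
scene O 0.12 51 [ 567.3 -161.6]
scene B 0.12 42 [ 564.4 -191.4]
scene O 0.14 59 [ 569.8 -159.4]
scene B 0.14 42 [ 564.7 -191.8]
scene O 0.155 53 [ 569.6 -157.2]
scene B 0.155 51 
[... 374 characters left out ...]
call last):
  File "<stdin>", line 27, in <module>
  File "<stdin>", line 12, in rect
    return _quantile_unchecked(
        a, q, axis, out, overwrite_input, method, keepdims, weights)
    return _ureduce(a,
                    func=_quantile_ureduce_func,
    ...<5 lines>...
                    overwrite_input=overwrite_input,
                    method=method)
    r = func(a, **kwargs)
    result = _quantile(arr,
                       quantiles=q,
    ...<2 lines>...
                       out=out,
                       weights=wgt)
    slices_having_nans = np.isnan(arr[-1, ...])
                                  ~~~^^^^^^^^^
IndexError: index -1 is out of bounds for axis 0 with size 0
```

Emit:
step_arm([
  [0, 0, 0, 0, 0, 0, -0.037],
  [0, -0.076, -0.06, 0, 0, 0, 0],
  [0, -0.076, -0.06, 0, 0, 0, 0],
  [0, -0.076, -0.06, 0, 0, 0, 0],
  [0, -0.076, -0.06, 0, 0, 0, 0],
], squeeze=10)

```text
time_s: 0.72
tool_pos: [0.316, 0.4389, 0.4045]
tool_rot: [-0.38, -3.118, 0.001]
contact_force: [1.0, -0.0, -0.0]
grip_width: 0.0464
gripper_force: 0.0
```

Emit:
step_arm([
  [0, -0.076, -0.06, 0, 0, 0, 0],
  [0, -0.076, -0.06, 0, 0, 0, 0],
  [0, -0.076, -0.06, 0, 0, 0, 0],
  [0, -0.076, -0.06, 0, 0, 0, 0],
  [0, -0.076, -0.06, 0, 0, 0, 0],
])

```text
time_s: 1.35
tool_pos: [0.4644, 0.2477, 0.4046]
tool_rot: [-0.38, -3.118, 0.0]
contact_force: [0.5, 0.7, -0.3]
grip_width: 0.0007
gripper_force: 0.0
```

```bash
cat >> h.py <<'E'
TH=np.radians(76.1);O=np.array([.5887,-.0404])
XC=np.array([np.cos(TH),np.sin(TH)]);YC=np.array([-XC[1],XC[0]])
def cl(p): p=np.asarray(p)[...,:2]-O; return np.stack([p@XC,p@YC],-1)
def rep():
    s=state();M=R.from_rotvec(s["tool_rot"]).as_matrix()
    print("t",round(s["time_s"],2),"clamp mm",(cl(s["tool_pos"])*1000).round(1),"z",round(s["tool_pos"][2]*1000,1),"yaw",np.degrees(np.arctan2(M[1,1],M[0,1])).round(2),"tilt",M[:2,2].round(4),"F",np.round(s["contact_force"],2),"grip",round(s["grip_width"]*1000,1),round(s["gripper_force"],2))
E
python3 -c "
from h import *
rep()"
```

```text
t 1.35 clamp mm [249.8 189.9] z 404.6 yaw 76.12 tilt [-0.0003 -0.0002] F [ 0.5   0.69 -0.33] grip 0.7 0.0
```

Emit:
step_arm([
  [0, -0.076, -0.061, 0, 0, 0, 0],
  [0, -0.076, -0.061, 0, 0, 0, 0],
  [0, -0.076, -0.061, 0, 0, 0, 0],
  [0, -0.076, -0.061, 0, 0, 0, 0],
  [0, -0.076, -0.06, 0, 0, 0, 0],
])

```text
time_s: 1.98
tool_pos: [0.6124, 0.0547, 0.4044]
tool_rot: [-0.379, -3.118, 0.0]
contact_force: [0.4, 0.7, -0.5]
grip_width: 0.0004
gripper_force: 0.0
```

```bash
cat > meas.py <<'E'
from h import *
def run(tag):
    rep()
    d=get_image("wrist");W=cloud(d);hsv=cv2.cvtColor(d["image"],cv2.COLOR_BGR2HSV);cv2.imwrite(f"pics/{tag}.png",d["image"])
    C=cl(W)*1000;z=W[...,2]*1000;H,S,V=[hsv[...,i] for i in range(3)]
    def show(t,m):
        m=m&(abs(C[...,1])<45)
        if m.sum()<15:print(t,"none");return
        q=C[m];print(t,m.sum(),"x",np.percentile(q[:,0],[2,98]).round(1),"y",np.percentile(q[:,1],[2,98]).round(1),"z",np.median(z[m]).round(1))
    a=C[...,0]
    show("lid",(a>40)&(a<150)&(z>76)&(z<96)&((H<15)|(H>172))&(S>150))
    show("stop",(a>130)&(a<180)&(z>70)&(z<90)&(H>100)&(H<128))
    show("jaw",(a>-60)&(a<60)&(z>60)&(z<80)&(H>100)&(H<128))
    show("yellow",(a>-60)&(a<60)&(z>40)&(z<70)&(H>20)&(H<35)&(S>150))
    show("pad",(a>-60)&(a<60)&(z>60)&(z<75)&(V<90)&~((H>100)&(H<128)&(S>150)))
    show("trig",(a>-170)&(a<-80)&(z>140)&(z<188)&(H>4)&(H<20)&(S>150))
    show("handle",(a>-170)&(a<-80)&(z>140)&(z<195)&(V<70))
    show("handletop",(a>-170)&(a<-135)&(z>184)&(z<195))
    show("trigtop",(a>-135)&(a<-80)&(z>174)&(z<187))
E
python3 -c "
from meas import *
run('w1')"
```

```text
t 1.98 clamp mm [98.  -0.1] z 404.4 yaw 76.12 tilt [-0.0006  0.0001] F [ 0.41  0.67 -0.46] grip 0.4 0.0
lid 4505 x [ 51.1 139.1] y [-37.7  31.6] z 88.3
stop 1571 x [143.2 165.6] y [-37.9  38.4] z 79.8
jaw 739 x [-18.7  -1.9] y [-22.6  24.5] z 67.6
yellow 394 x [-1.5 18.1] y [-11.8  13.4] z 55.2
pad 315 x [21.  28.4] y [-22.2  24.1] z 64.7
trig 1351 x [-113.8 -104.1] y [-11.2  13.2] z 166.9
handle 442 x [-150.8 -144.7] y [-10.5  13.5] z 151.7
handletop none
trigtop 476 x [-113.1 -103.8] y [-11.1  13. ] z 179.0
```

View pics/w1.png

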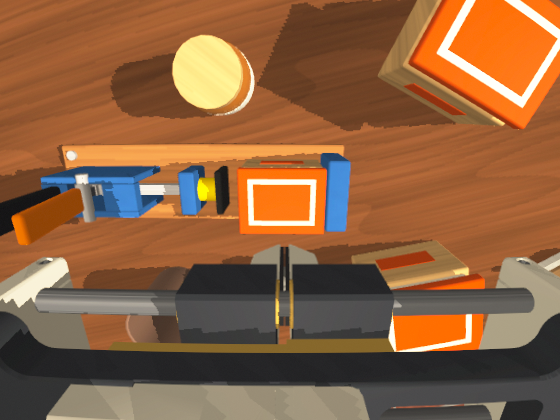

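The wrist view shows the lid of the small box at (282,200), flush beside the stop at (336,192), with the pad at (222,190). The clamp matches my frame, so I go down onto the lid.

Emit:
step_arm([
  [0, -0.004, -0.006, 0.08, 0, 0, 0],
  [0, 0, 0, 0.08, 0, 0, 0],
  [0, 0, 0, 0.08, 0, 0, 0],
  [0, 0, 0, 0.02, 0, 0, 0],
  [0, 0, 0, 0, 0, 0, 0],
])

```text
time_s: 2.65
tool_pos: [0.6129, 0.0527, 0.2748]
tool_rot: [-0.38, -3.118, 0.0]
contact_force: [0.1, 0.3, 1.3]
grip_width: 0.0004
gripper_force: 0.0
```

Emit:
step_arm([
  [0, 0, 0, 0.006, 0, 0, 0],
  [0, 0, 0, 0.004, 0, 0, 0],
  [0, 0, 0, 0.004, 0, 0, 0],
  [0, 0, 0, 0.004, 0, 0, 0],
  [0, 0, 0, 0, 0, 0, 0],
])

```text
time_s: 3.28
tool_pos: [0.6131, 0.0526, 0.2663]
tool_rot: [0.38, 3.118, 0.001]
contact_force: [-0.9, -0.0, 4.1]
grip_width: 0.0002
gripper_force: 2.1
```

```bash
python3 -c "
from h import *
rep()"
```

```text
t 3.27 clamp mm [96.2 -1.3] z 266.3 yaw 76.11 tilt [0.0009 0.0003] F [-0.91 -0.01  4.1 ] grip 0.2 2.13
```

Emit:
step_arm([
  [0, 0, 0, 0.004, 0, 0, 0],
  [0, 0, 0, 0.004, 0, 0, 0],
  [0, 0, 0, 0.004, 0, 0, 0],
  [0, 0, 0, 0, 0, 0, 0],
])

```text
time_s: 3.78
tool_pos: [0.6131, 0.0526, 0.2603]
tool_rot: [0.38, 3.118, 0.001]
contact_force: [-0.6, 0.4, 5.5]
grip_width: 0.0005
gripper_force: 2.8
```

Emit:
step_arm([
  [0, 0, 0, 0.004, 0, 0, 0],
  [0, 0, 0, 0.002, 0, 0, 0],
  [0, 0, 0, 0, 0, 0, 0],
])

```text
time_s: 4.15
tool_pos: [0.6131, 0.0525, 0.26]
tool_rot: [0.38, 3.117, 0.002]
contact_force: [-10.5, -0.5, 32.8]
grip_width: 0.0005
gripper_force: 16.2
```

The lid stopped hard with the fingertips at 82 mm, so it is home. I lift off, open the gripper and move towards the handle.

Emit:
step_arm([
  [0, 0, 0, -0.02, 0, 0, 0],
  [0, 0, 0, -0.09, 0, 0, 0],
  [1, 0, 0, -0.09, 0, 0, 0],
  [1, 0, 0, -0.09, 0, 0, 0],
  [1, 0, 0, 0, 0, 0, 0],
])

```text
time_s: 4.78
tool_pos: [0.6138, 0.0524, 0.4056]
tool_rot: [0.379, 3.112, 0.003]
contact_force: [0.1, -0.3, -1.0]
grip_width: 0.0261
gripper_force: 0.0
```

Emit:
step_arm([
  [1, 0.006, -0.09, 0, 0, 0, 0],
  [1, 0, -0.09, 0, 0, 0, 0],
  [1, 0, -0.09, 0, 0, 0, 0],
  [1, 0, 0, 0, 0, 0, 0],
  [1, 0, 0, 0, 0, 0, 0],
])

```text
time_s: 5.4
tool_pos: [0.5775, -0.0774, 0.401]
tool_rot: [-0.38, -3.117, -0.001]
contact_force: [0.5, 0.5, 0.1]
grip_width: 0.0756
gripper_force: 0.0
```

```bash
python3 -c "
from meas import *
run('w2')"
```

```text
t 5.4 clamp mm [-38.6   2. ] z 401.0 yaw 76.11 tilt [-0.001   0.0006] F [0.47 0.48 0.13] grip 75.6 0.0
lid 484 x [ 48.6 140.4] y [-39.7  32.3] z 79.2
stop 1570 x [142.9 165.3] y [-37.3  38.8] z 79.8
jaw 682 x [-19.6  -2.9] y [-22.7  24.3] z 67.8
yellow 431 x [ 0.2 19.4] y [-12.2  13.7] z 55.2
pad 300 x [19.2 26.4] y [-21.9  23.8] z 64.8
trig 757 x [-117.4 -104.6] y [-10.3  13.3] z 177.9
handle 1418 x [-155.4 -145.4] y [-10.   13.4] z 174.6
handletop 530 x [-157.  -145.6] y [-10.7  12.8] z 186.5
trigtop 448 x [-114.  -104.5] y [-10.5  13. ] z 179.5
```

View pics/w2.png

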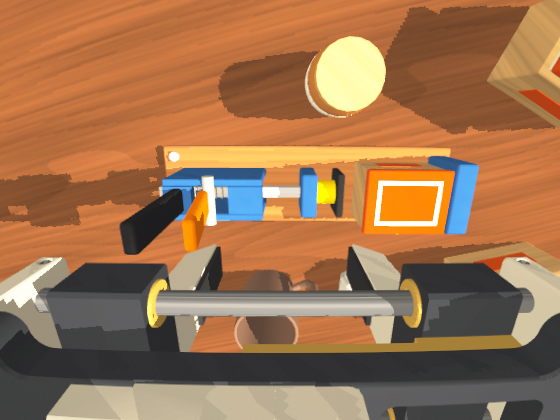

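The lid now reads about 9 mm lower, so it is home. The handle post is at (150,220), the trigger at (195,218), the yellow plunger at (324,190) and the pad at (338,192). Next I move over the posts with the gripper open and descend.

Emit:
step_arm([
  [1, -0.002, -0.07, 0, 0, 0, 0],
  [1, 0, -0.07, 0, 0, 0, 0],
  [1, 0, -0.066, 0, 0, 0, 0],
  [1, 0, 0, 0, 0, 0, 0],
])

```text
time_s: 5.95
tool_pos: [0.5534, -0.1797, 0.4015]
tool_rot: [-0.384, -3.118, 0.002]
contact_force: [-0.4, 0.2, -0.0]
grip_width: 0.0919
gripper_force: 0.0
```

Emit:
step_arm([
  [1, 0, 0, 0.06, 0, 0, 0],
  [1, 0, 0, 0.06, 0, 0, 0],
  [1, 0, 0, 0.054, 0, 0, 0],
  [1, 0, 0, 0, 0, 0, 0],
])

```text
time_s: 6.45
tool_pos: [0.5538, -0.1758, 0.3127]
tool_rot: [-0.375, -3.115, -0.002]
contact_force: [0.6, 0.3, 0.0]
grip_width: 0.0918
gripper_force: 0.0
```

```bash
python3 -c "
from meas import *
run('w3')
a=cv2.imread('pics/w3.png');b=get_image('scene')['image'][150:300,100:360];b=cv2.resize(b,None,fx=2,fy=2)
c=get_image('top')['image'][190:330,215:460]
o=np.zeros((600,800,3),np.uint8);o[:210,:280]=cv2.resize(a,(280,210));o[220:520,:520]=b;o[:140,300:545]=c
cv2.imwrite('pics/c3.png',o)"
```

```text
t 6.45 clamp mm [-139.8    1.4] z 312.7 yaw 76.26 tilt [-0.0041  0.0017] F [0.62 0.32 0.01] grip 91.8 0.0
lid 468 x [47.8 77.9] y [-23.8  32.4] z 78.7
stop none
jaw 1345 x [-20.4  -3.8] y [-22.1  24.7] z 67.6
yellow 499 x [ 4.6 20.1] y [-11.5  13.6] z 55.1
pad 587 x [19.  26.2] y [-22.2  24.2] z 64.5
trig 1576 x [-119.8 -105.8] y [-10.3  13.9] z 165.6
handle 1902 x [-157.1  -92.7] y [-9.4 14. ] z 164.5
handletop 698 x [-157.4 -146.1] y [-10.8   3.5] z 186.7
trigtop 996 x [-114.7  -81.3] y [-10.6  13.6] z 178.9
```

View pics/c3.png

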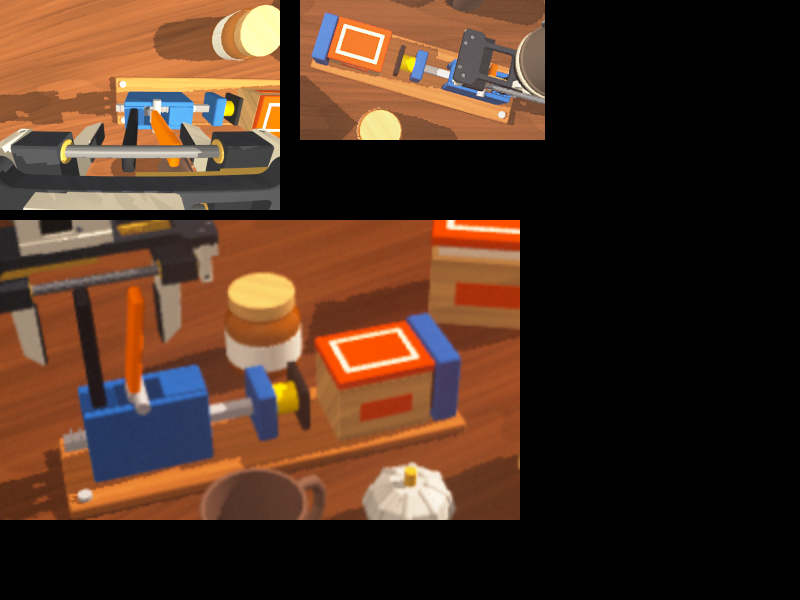

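The fingers straddle both posts. In the combined picture the handle is at (88,330) and the trigger at (133,330) in the scene crop. The pad, plunger and box are visible in all three views. First full squeeze, which is safe because the gap to the box is 22 mm.

Emit:
step_arm([
  [0.7, 0, 0, 0, 0, 0, 0],
  [0.5, 0, 0, 0, 0, 0, 0],
  [0.33, 0, 0, 0, 0, 0, 0],
  [0.33, 0, 0, 0, 0, 0, 0],
  [0.33, 0, 0, 0, 0, 0, 0],
], squeeze=12)

```text
time_s: 7.22
tool_pos: [0.5541, -0.1775, 0.3149]
tool_rot: [0.379, 3.118, 0.001]
contact_force: [1.3, 4.7, 3.7]
grip_width: 0.0466
gripper_force: 2.9
```

Emit:
step_arm([
  [0.33, 0, 0, 0, 0, 0, 0],
  [0.33, 0, 0, 0, 0, 0, 0],
])

```text
time_s: 7.48
tool_pos: [0.554, -0.1781, 0.315]
tool_rot: [0.38, 3.118, -0.0]
contact_force: [1.0, 2.9, 4.6]
grip_width: 0.0318
gripper_force: 12.4
```

```bash
python3 -c "
from meas import *
run('w4')"
```

```text
t 7.47 clamp mm [-142.     0.6] z 315.0 yaw 76.11 tilt [ 0.0007 -0.0002] F [1.02 2.92 4.57] grip 31.8 12.4
lid 2550 x [48.4 90.5] y [-35.9  31.7] z 80.2
stop none
jaw 1347 x [-3.3 13.5] y [-22.7  24.8] z 67.5
yellow 445 x [22.9 37.3] y [-11.2  13.6] z 55.3
pad 633 x [36.3 44.1] y [-22.6  24.4] z 64.4
trig 1150 x [-141.6 -126.5] y [-10.4  13.8] z 169.5
handle 2113 x [-159.7 -124.7] y [-9.8 13.9] z 173.0
handletop 672 x [-160.4 -146.5] y [-11.1  13.8] z 186.7
trigtop 396 x [-134.7 -119.1] y [-10.   13.1] z 179.1
```

The jaw advanced 17.3 mm, leaving about 4.5 mm to the box. I release fully and squeeze again.

Emit:
step_arm([
  [0.6, 0, 0, 0, 0, 0, 0],
  [0.95, 0, 0, 0, 0, 0, 0],
  [0.95, 0, 0, 0, 0, 0, 0],
  [0.95, 0, 0, 0, 0, 0, 0],
  [0.95, 0, 0, 0, 0, 0, 0],
])

```text
time_s: 8.15
tool_pos: [0.5536, -0.1782, 0.3145]
tool_rot: [-0.38, -3.118, 0.0]
contact_force: [0.5, 0.1, -0.2]
grip_width: 0.0771
gripper_force: 0.0
```

Emit:
step_arm([
  [0.95, 0, 0, 0, 0, 0, 0],
  [0.7, 0, 0, 0, 0, 0, 0],
  [0.6, 0, 0, 0, 0, 0, 0],
  [0.5, 0, 0, 0, 0, 0, 0],
  [0.45, 0, 0, 0, 0, 0, 0],
], squeeze=11)

```text
time_s: 8.78
tool_pos: [0.5542, -0.1772, 0.315]
tool_rot: [0.378, 3.118, 0.002]
contact_force: [0.8, 4.4, 3.5]
grip_width: 0.0518
gripper_force: 2.2
```

Emit:
step_arm([
  [0.4, 0, 0, 0, 0, 0, 0],
  [0.37, 0, 0, 0, 0, 0, 0],
  [0.34, 0, 0, 0, 0, 0, 0],
  [0.33, 0, 0, 0, 0, 0, 0],
  [0.33, 0, 0, 0, 0, 0, 0],
])

```text
time_s: 9.4
tool_pos: [0.5541, -0.1778, 0.315]
tool_rot: [0.379, 3.118, 0.001]
contact_force: [1.4, 4.0, 5.2]
grip_width: 0.033
gripper_force: 11.5
```

```bash
python3 -c "
from meas import *
run('w5')"
```

```text
t 9.4 clamp mm [-141.7    0.6] z 315.0 yaw 76.12 tilt [0.0008 0.0004] F [1.36 4.02 5.16] grip 33.0 11.49
lid 2447 x [50.5 91.3] y [-36.1  31.7] z 80.1
stop none
jaw 1381 x [10.1 26.9] y [-22.8  24.6] z 67.5
yellow 204 x [36.5 44.8] y [-10.8  12.4] z 55.8
pad 624 x [43.2 50.8] y [-22.7  24.5] z 64.5
trig 1144 x [-145.8 -125.6] y [-10.4  13.7] z 170.0
handle 2130 x [-159.7 -123.7] y [-9.7 14. ] z 172.6
handletop 681 x [-160.5 -146.2] y [-10.8  13.7] z 186.8
trigtop 491 x [-134.7 -118.2] y [-10.3  13.4] z 179.4
```

The plunger is in about 6.7 mm and the box moved up to the stop. The trigger has a little travel left, so I squeeze slightly harder.

Emit:
step_arm([
  [0.31, 0, 0, 0, 0, 0, 0],
  [0.31, 0, 0, 0, 0, 0, 0],
  [0.31, 0, 0, 0, 0, 0, 0],
  [0.31, 0, 0, 0, 0, 0, 0],
], squeeze=15)

```text
time_s: 9.95
tool_pos: [0.554, -0.1782, 0.315]
tool_rot: [0.38, 3.118, -0.0]
contact_force: [1.0, 4.6, 4.8]
grip_width: 0.0319
gripper_force: 15.5
```

```bash
python3 -c "
from meas import *
run('w6')
b=get_image('scene')['image'][150:300,100:360]
c=get_image('top')['image'][190:330,215:460]
o=np.zeros((600,800,3),np.uint8);o[220:520,:520]=cv2.resize(b,None,fx=2,fy=2);o[:210,:280]=cv2.resize(cv2.imread('pics/w6.png'),(280,210));o[:210,300:667]=cv2.resize(c,(367,210))
cv2.imwrite('pics/c6.png',o)"
```

```text
t 9.95 clamp mm [-142.1    0.6] z 315.0 yaw 76.1 tilt [ 0.0007 -0.0001] F [0.97 4.59 4.82] grip 31.9 15.49
lid 2413 x [50.5 90.9] y [-36.1  31.5] z 80.1
stop none
jaw 1367 x [11.3 27.9] y [-23.   24.7] z 67.5
yellow 177 x [37.5 44.8] y [-11.   11.6] z 55.8
pad 634 x [43.2 51. ] y [-22.9  24.4] z 64.3
trig 1148 x [-141.7 -126.6] y [-10.5  13.7] z 169.6
handle 2109 x [-159.6 -124.8] y [-9.7 13.9] z 172.8
handletop 668 x [-160.4 -146.2] y [-10.9  13.7] z 186.7
trigtop 406 x [-134.8 -119.1] y [-10.   13.2] z 179.0
```

View pics/c6.png

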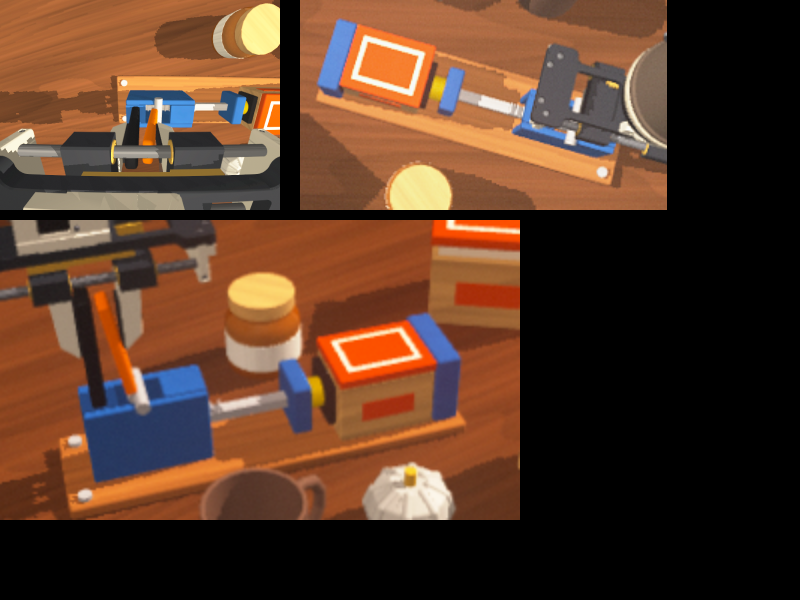

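The plunger is in about 7 mm (yellow seen at (317,390)), which is valid but near the low side. I do one more cycle with a gradual squeeze to get close to half way.

Emit:
step_arm([
  [0.6, 0, 0, 0, 0, 0, 0],
  [0.95, 0, 0, 0, 0, 0, 0],
  [0.95, 0, 0, 0, 0, 0, 0],
  [0.95, 0, 0, 0, 0, 0, 0],
  [0.95, 0, 0, 0, 0, 0, 0],
], squeeze=12)

```text
time_s: 10.72
tool_pos: [0.5536, -0.1783, 0.3145]
tool_rot: [-0.38, -3.118, 0.001]
contact_force: [0.4, 0.4, 0.8]
grip_width: 0.0773
gripper_force: 0.0
```

Emit:
step_arm([
  [0.95, 0, 0, 0, 0, 0, 0],
  [0.75, 0, 0, 0, 0, 0, 0],
  [0.65, 0, 0, 0, 0, 0, 0],
  [0.61, 0, 0, 0, 0, 0, 0],
  [0.61, 0, 0, 0, 0, 0, 0],
])

```text
time_s: 11.35
tool_pos: [0.554, -0.1775, 0.3149]
tool_rot: [0.379, 3.118, 0.001]
contact_force: [1.3, 4.5, 2.1]
grip_width: 0.0568
gripper_force: 2.3
```

```bash
python3 -c "
from meas import *
run('w7')"
```

```text
t 11.35 clamp mm [-141.4    0.7] z 314.9 yaw 76.14 tilt [0.0005 0.0007] F [1.34 4.51 2.06] grip 56.8 2.31
lid 538 x [50.  88.5] y [-38.1  32.1] z 78.8
stop none
jaw 1367 x [ 6.7 23.9] y [-22.5  24.8] z 67.5
yellow 321 x [33.2 44.8] y [-12.3  13.1] z 55.4
pad 622 x [43.1 50.8] y [-22.8  24.2] z 64.2
trig 1443 x [-125.2 -113.3] y [-10.1  13.8] z 167.4
handle 2068 x [-169.8 -111.5] y [-9.4 14. ] z 170.4
handletop 570 x [-157.4 -146.3] y [-10.5  13.8] z 186.6
trigtop 926 x [-123.  -102.1] y [-10.7  13.8] z 179.8
```

Emit:
step_arm([
  [0.58, 0, 0, 0, 0, 0, 0],
  [0.55, 0, 0, 0, 0, 0, 0],
  [0.53, 0, 0, 0, 0, 0, 0],
  [0.51, 0, 0, 0, 0, 0, 0],
  [0.51, 0, 0, 0, 0, 0, 0],
])

```text
time_s: 12.02
tool_pos: [0.5543, -0.1766, 0.3151]
tool_rot: [0.377, 3.118, 0.003]
contact_force: [-0.0, 7.1, 5.2]
grip_width: 0.0469
gripper_force: 3.5
```

```bash
python3 -c "
from meas import *
run('w8')" | egrep "clamp|jaw|pad"
```

```text
t 12.03 clamp mm [-140.5    0.6] z 315.1 yaw 76.2 tilt [0.0009 0.0018] F [-0.04  7.14  5.18] grip 46.9 3.48
jaw 1370 x [ 9.  25.9] y [-22.6  24.6] z 67.5
pad 631 x [43.1 51. ] y [-22.9  24.3] z 64.4
```

Emit:
step_arm([
  [0.48, 0, 0, 0, 0, 0, 0],
  [0.45, 0, 0, 0, 0, 0, 0],
  [0.43, 0, 0, 0, 0, 0, 0],
  [0.41, 0, 0, 0, 0, 0, 0],
  [0.41, 0, 0, 0, 0, 0, 0],
], squeeze=14)

```text
time_s: 12.7
tool_pos: [0.5545, -0.1758, 0.3151]
tool_rot: [0.376, 3.118, 0.005]
contact_force: [0.7, 9.3, 5.8]
grip_width: 0.0374
gripper_force: 10.6
```

```bash
python3 -c "
from meas import *
run('w9')" | egrep "clamp|jaw|pad"
```

```text
t 12.7 clamp mm [-139.6    0.6] z 315.1 yaw 76.23 tilt [0.0011 0.0031] F [0.74 9.35 5.85] grip 37.4 10.65
jaw 1369 x [11.9 29. ] y [-22.9  24.8] z 67.4
pad 639 x [43. 51.] y [-23.   24.4] z 64.4
```

Emit:
step_arm([
  [0.39, 0, 0, 0, 0, 0, 0],
  [0.37, 0, 0, 0, 0, 0, 0],
  [0.36, 0, 0, 0, 0, 0, 0],
  [0.36, 0, 0, 0, 0, 0, 0],
  [0.36, 0, 0, 0, 0, 0, 0],
], squeeze=16)

```text
time_s: 13.38
tool_pos: [0.5542, -0.1773, 0.3151]
tool_rot: [0.379, 3.118, 0.002]
contact_force: [0.2, 4.6, 5.8]
grip_width: 0.0341
gripper_force: 16.7
```

Emit:
step_arm([
  [0.36, 0, 0, 0, 0, 0, 0],
  [0.36, 0, 0, 0, 0, 0, 0],
  [0.36, 0, 0, 0, 0, 0, 0],
  [0.36, 0, 0, 0, 0, 0, 0],
  [0.36, 0, 0, 0, 0, 0, 0],
])

```text
time_s: 14.0
tool_pos: [0.5542, -0.1772, 0.3151]
tool_rot: [0.379, 3.118, 0.002]
contact_force: [0.3, 5.0, 6.4]
grip_width: 0.0343
gripper_force: 16.7
```

```bash
python3 -c "
from meas import *
run('w10')" | egrep "clamp|lid|jaw|pad"
```

```text
t 14.0 clamp mm [-141.1    0.6] z 315.1 yaw 76.14 tilt [0.0009 0.0013] F [0.28 4.95 6.43] grip 34.3 16.7
lid 2534 x [50.5 92.6] y [-36.1  31.6] z 80.1
jaw 1367 x [15.8 32.7] y [-22.9  24.8] z 67.5
pad 622 x [43.  50.9] y [-23.   24.4] z 64.4
```

The plunger is steady at about 12 mm, the box is held and the grip is firm, so I hand the job in.

```bash
python3 -c "
from h import *
print(hand_in())"
```

```text
the job is handed in; nothing more can be done
None
```

The job is handed in, and no verdict came back: the lid is home, the pad holds the box against the stop with the plunger in about 12 of 20 mm as measured from the camera, and the trigger is still squeezed.

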